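# Zero the grain mill's burrs by feel, then open them exactly three turns

## Task

Set the grain mill's burr gap with the crank on its top: wind the crank clockwise (seen from above) until you feel the burrs just touch, then from there open it anticlockwise by exactly three full turns and let go. The mill only stands on its rubber feet, so wind gently: do not shove or tip it on the worktop, and leave the jars and the tub behind it alone.

Things in the scene. Friction and masses are not known exactly. Their poses are not given: they have to be found in the camera images.
- mill: Squat round white grain mill, 150 mm diameter and 74 mm high without its crank, about 5 kg, standing loose on rubber feet; a light grey flour spout sticks out of its side. Origin at the centre of its underside, z up, the spout points along its -x. A wall cabinet hangs 0.5 m above the worktop behind the mill: keep the arm drawn in on the way there.
- crank_axis (a point): Point on the upright axis of the crank (the mill's centre line), 118 mm above the worktop, level with knob_mid. Seen from above, clockwise closes the burrs, anticlockwise opens them. Closing ends rigidly where the burrs touch; the crank starts 0.1 to 0.6 turn open from there. At what angle they touch differs every time and cannot be seen, only felt. It opens by six turns or more.
- crank: Steel crank, arm 16 mm wide, top of arm 92 mm and of hub 94 mm above the worktop; of the mill only the knob stands higher. Origin on the crank axis, x along the arm to the knob. Light drag at the knob while it turns (about 4 N, less at rest), the same at any angle; where the burrs touch the force rises well above that, and some 25 N there shifts or tips the mill. No spring, no backlash, stays where it is left.
- knob_mid (a point): Middle of the upright wooden knob at the end of the crank arm, 40 mm from the crank axis, 118 mm above the worktop. The knob is round, 25 mm diameter at this point, and stands from 96 to 136 mm above the worktop; it swivels freely on its pin, so a hand that holds it need not turn as the crank goes round.
- burr_face (a point): Point on the lower burr, hidden inside the mill. It sinks 0.75 mm in the mill for each turn of opening and lies 45 mm above the mill's underside when the burrs touch; this fine travel is less than the reading's error, so it is of no use as a turn counter.
- honey_jar: Bystander: jar with white lid, 58x62x99 mm, origin at the centre of its underside.
- spice_jar: Bystander: slim spice jar with red lid, 45x45x106 mm, origin at the centre of its underside.
- tub: Bystander: small pot with foil lid, 72x71x71 mm, origin at the centre of its underside.
Things that resemble listed ones, but are neither listed nor needed, are in the scene too. What is shaped like the mill but turquoise is not meant.

How it is judged (in metres and radians):
On the way:
1. the crank has been wound clockwise until the burrs touch (within 0.03 turn) (z of burr_face in the frame of mill above 0.0449775 m), for 0.05 s.
At the end, for the whole second after the job is handed in: After touching, the burrs stand open by three turns of the crank, give or take 0.05 turn (18 degrees); the crank is released; the mill stands level within 8 mm of where it was; the jars and the tub are within 15 mm of where they were (z of burr_face in the frame of mill between 0.0427125 and 0.0427875 m and distance of mill from where it was at the start of the episode below 0.008 m and angle between mill's own z axis and vertical below 0.03 rad and linear speed of mill below 0.01 m/s and distance of each of honey_jar, spice_jar, tub from where it was at the start of the episode below 0.015 m).
It fails at once if the mill is shoved more than 8 mm or tipped by more than 0.07 rad (distance of mill from where it was at the start of the episode above 0.008 m or angle between mill's own z axis and vertical above 0.07 rad).
It fails at once if a jar or the tub is moved by more than 15 mm (distance of any of honey_jar, spice_jar, tub from where it was at the start of the episode above 0.015 m).
It also fails if it takes over 72 s, if anything falls off the work surface, if the arm or the gripper's body presses on something with over 40 N, if the wrist force passes 120 N, or if a joint passes its speed limit or range.

## Robot

A 6-joint arm with a two-finger parallel gripper is mounted at the origin on a cart in front of the work surface, level with it; the furniture and walls round the work are solid. World frame = base frame: x ahead of the robot, y to its left, z up, the work surface at z = 0. Lengths are in mm, angles in rad, forces in N, time in s.
With the tool pointing down it reaches from about 350 to 875 mm from the base axis. Payload 4.2 kg.
Tool frame: the origin (TCP) lies at the very end of the fingers, on their centre line; the grasp point (between the pads) lies 19 mm behind it (arm.pinch_z is the distance from the TCP to the grasp point, in mm); x points along the fingers, y is the direction in which the jaws open and shut, and the axes are right-handed (so a half turn about x gives the same grasp; the last joint's range is limited). The gripper opens to 85 mm and grips with 20 to 120 N. Pads are 22 mm wide; open, the fingers measure 114 mm over their backs; the gripper's body (76 mm by 85 mm) begins 54 mm behind the grasp point. The pads swing forward as they close: fully open they stand 13 mm farther back than shut.
Start: joints at [1.554, 0.385, 0.008, 0, -1.194, -0.259], TCP at [170.166, 601.367, 231.312] pointing down, gripper open.
Joint ranges: [-3.14, 3.14], [-1.21, 2.06], [-1.07, 1.41], [-3.16, 2.05], [-2.99, -0.16], [-3.1, 3.1]. Speed limits (rad/s): [2.79, 2.79, 3.14, 3.14, 3.14, 3.14].

## Interface

Orientations are given as a unit quaternion [x, y, z, w].
In Python, from bench import arm gives the robot as it stands.
- The arm moves only by the tool drive_tool, never from a script. Its argument "motion" is a list of rows, each a list of 4 numbers: the shift along the tool's x, y, z in mm, then the turn about the tool's x in degrees. In form: [[dx, dy, dz, spin], ...]. A call has 1 to 10 rows; each row shifts and turns the commanded pose from where the row before left it, along the tool's axes as they then stand; what a row does not reach is not made up. A row lasts 1/12 s, in which the tool goes at most 41.7 mm and 7.16 degrees, less where a joint would pass 70% of its speed; a pose out of reach is approached as far as the arm can. A call with a gripper value outside its range is refused whole. "grip" is the finger opening in mm, from 0 to 85.4, set as the call begins (left out, the last holds). The fingers move at their own pace and stop on an object; the grip force is fixed at half the most. Time passes only in rows, so rows that do not move let the fingers close. It gives the time, the measured TCP pose, the force and the opening at its end, in the units of the state.
- arm.read_state(): the state, without advancing time (a new reading comes with each control period).
- arm.get_image(name): name is "scene" or "top" or "wrist"; returns the picture (420x560x3 uint8, red, green, blue); there is no depth.
- arm.calibration(name): a dict with "K" (3x3 intrinsics, pixels), "distortion" ([k1, k2, p1, p2, k3] as OpenCV has them; the pictures are not rectified), "eye" and "attitude" of the camera in the world; the wrist camera has in their place "T_tool_cam" (4x4, takes a point from camera to tool coordinates, whose origin is the TCP and whose axes are the tool frame's). Camera axes: x right, y up, looking along -z (the intrinsics and any distortion apply to the point x, -y, -z); pixel columns grow to the right and rows downward; lengths in mm; the calibration is good to about 2 mm. A picture is of the moment at which its call begins: read the wrist's pose just before it. calibration takes no time and is no camera call.
- arm.job_done(): hands the job in, once; it reports no verdict.
The state is a dict: "clock": time; "joints": joint angles; "joint_vel": joint speeds; "joint_efforts": joint torques, N m; "position": TCP position; "ee_rot": TCP orientation; "contact_force": force on the tool from outside, world axes, zero at the start; "wrist_torque": the same for the moment, N m; "gripper_width": finger opening in mm.
Only numpy, scipy, OpenCV 4.12 (cv2) and the standard library are available. Lean on these libraries where they do the work, as an engineer would, in place of code of your own. Each camera call takes 0.05 s, during which the arm holds its last target. There are 200 camera calls.

## Working session

There is one attempt and no reset: what is moved stays moved. The work goes in short steps, Python scripts to look and compute and a tool call to move; the robot and the scene stay as the last step left them, time stands still between calls to the robot, and variables do not carry over. Pictures are saved under pics/ and viewed, about 8 in all and at most 12, crops included, and the job is handed in when it is done.

Besides the shell and the picture viewer there is one more tool, called as name(argument=value, ...) on one line, values as JSON. drive_tool: Moves the arm, as the interface text tells. Its arguments: {"type":"object","properties":{"motion":{"type":"array"},"grip":{"type":"number"}},"required":["motion"]}

```bash
mkdir -p pics; ls; python3 - <<'E'
from bench import arm
import cv2
print(arm.read_state())
for n in("scene","top"):
    cv2.imwrite(f"pics/{n}0.png",arm.get_image(n)[:,:,::-1])
for n in("scene","top","wrist"): print(n,arm.calibration(n))
E
```

```text
pics
{'clock': 0.0, 'joints': array([ 1.55358127e+00,  3.85557072e-01,  6.61066208e-03, -4.93882191e-04,
       -1.19401908e+00, -2.58646697e-01]), 'joint_vel': array([-0.0007167 , -0.00145462, -0.00064923, -0.00072165, -0.00053624,
       -0.00138896]), 'joint_efforts': array([-1.77673073e-04, -3.92292058e+01,  1.88403082e+01,  4.18603867e+00,
       -4.57583112e-03,  5.02825941e-07]), 'position': array([170.03088545, 600.80747562, 230.21611225]), 'ee_rot': array([-0.70031306,  0.09806752,  0.70045058,  0.09650577]), 'contact_force': array([0.4032039 , 0.42673388, 0.52170683]), 'wrist_torque': array([-0.01441373,  0.02938795,  0.0013212 ]), 'gripper_width': 85.28777483181639}
scene {'K': array([[417.23980989,   0.        , 277.38915679],
       [  0.        , 417.23980989, 205.86354236],
       [  0.        ,   0.        ,   1.        ]]), 'distortion': array([-0.06154202,  0.        ,  0.        ,  0.        ,  0.        ]), 'eye': array([  56.34747321, -184.81733268,  726.39523981]), 'attitude': array([ 0.32009839, -0.18201816, -0.46784223,  0.80344885])}
top {'K': array([[435.877
[... 269 characters left out ...]
 928.81542126]), 'attitude': array([-0.03550189,  0.04593641,  0.71432427, -0.69740254])}
wrist {'K': array([[339.85559953,   0.        , 275.34225582],
       [  0.        , 339.85559953, 210.62777222],
       [  0.        ,   0.        ,   1.        ]]), 'distortion': array([-0.02537706,  0.        ,  0.        ,  0.        ,  0.        ]), 'T_tool_cam': array([[-1.56771242e-03,  2.80042423e-01, -9.59986346e-01,
        -1.41921083e+02],
       [ 9.99998752e-01,  6.27963833e-04, -1.44986848e-03,
         8.84936915e-01],
       [ 1.96812022e-04, -9.59987420e-01, -2.80043058e-01,
        -7.15981977e+01],
       [ 0.00000000e+00,  0.00000000e+00,  0.00000000e+00,
         1.00000000e+00]])}
```

View pics/scene0.png

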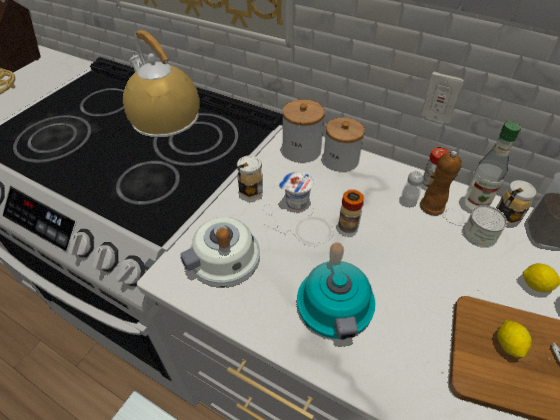

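View pics/top0.png

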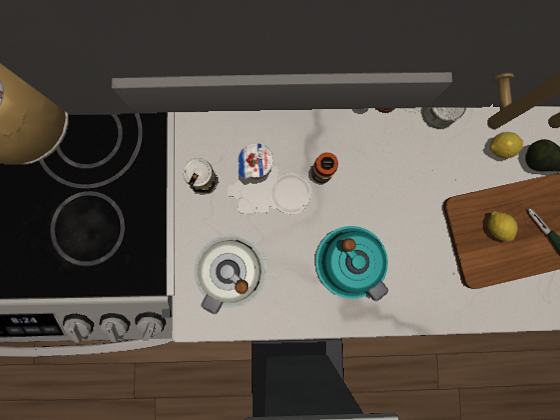

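Candidates: the white mill (top 229,271; scene 223,250) and the turquoise one (top 352,262; scene 337,295). The white one with the light grey spout fits; I'll confirm it in an enlarged crop.

```bash
cat > h.py <<'E'
from bench import arm
import cv2, numpy as np
from scipy.spatial.transform import Rotation as R
def cam(n,st=None):
    c=arm.calibration(n)
    if n=="wrist":
        T=np.eye(4);T[:3,:3]=R.from_quat(st["ee_rot"]).as_matrix();T[:3,3]=st["position"]
        T=T@c["T_tool_cam"];return c,T[:3,3],T[:3,:3]
    return c,c["eye"],R.from_quat(c["attitude"]).as_matrix()
def ray(n,uv,z,st=None):
    c,e,M=cam(n,st)
    p=cv2.undistortPoints(np.array([[uv]],float),c["K"],c["distortion"])[0,0]
    d=M@np.array([p[0],-p[1],-1]); return e+d*(z-e[2])/d[2]
def proj(n,P,st=None):
    c,e,M=cam(n,st)
    q=(np.atleast_2d(P)-e)@M*[1,-1,-1]
    return cv2.projectPoints(q,np.zeros(3),np.zeros(3),c["K"],c["distortion"])[0][:,0]
E
python3 - <<'E'
from h import *
t=cv2.imread("pics/top0.png");s=cv2.imread("pics/scene0.png")
a=cv2.resize(t[225:320,185:280],(380,380),interpolation=cv2.INTER_CUBIC)
b=cv2.resize(s[205:290,175:270],(425,380),interpolation=cv2.INTER_CUBIC)
cv2.imwrite("pics/crop.png",np.hstack([a,b[:,:415]]))
for uv,z in(((228,271),94),((241,287),136),((229,271),0)):print(uv,ray("top",uv,z))
for uv,z in(((222,234),136),((223,240),94)):print(uv,ray("scene",uv,z))
for uv in((199,170),(255,160),(325,163)):print(ray("top",uv,100))
E
```

```text
(228, 271) [458.86285685 179.63713512  94.        ]
(241, 287) [430.66994513 152.77075689 136.        ]
(229, 271) [456.87142984 186.34290237   0.        ]
(222, 234) [424.84536844 147.21329843 136.        ]
(223, 240) [439.65762497 160.52595995  94.        ]
[653.7978525  232.68074622 100.        ]
[671.10034157 124.08872384 100.        ]
[662.24726639 -11.72845188 100.        ]
```

View pics/crop.png

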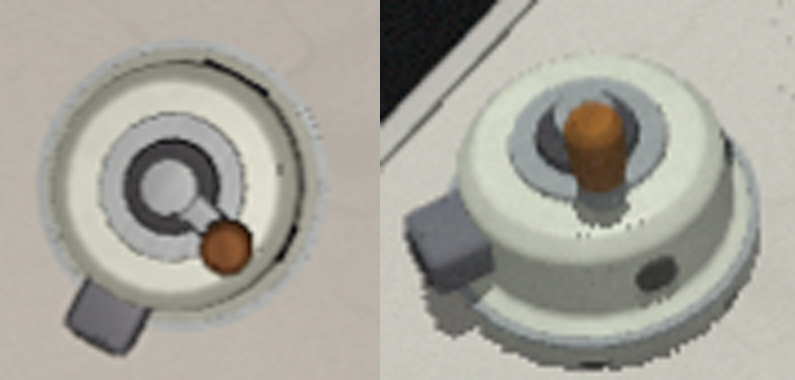

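The crop confirms the white mill with its grey spout: hub near top (227.3,271.7), knob top near (241.7,287). Next I'll plan the approach.

```bash
cat >> h.py <<'E'
def plan(target,yaw=None,st=None):
    st=st or arm.read_state();M=R.from_quat(st["ee_rot"]).as_matrix()
    d=M.T@(np.array(target)-st["position"]);print("tool delta",d.round(1),"axes x,y,z",M.T.round(3).tolist())
    if yaw is not None:
        y=np.degrees(np.arctan2(M[1,1],M[0,1]));print("jaw yaw",y,"-> want",yaw,"spin(about tool x, down)",-((yaw-y+90)%180-90))
E
python3 - <<'E'
from h import *
print(ray("top",(227.3,271.7),94),ray("top",(241.7,287),136),ray("scene",(224.2,238.5),118))
plan([430,152,230],-46)
E
```

```text
[457.57768473 180.98132703  94.        ] [430.63905247 151.51523523 136.        ] [429.16587567 147.51031902 118.        ]
tool delta [   1.1  361.1 -372.4] axes x,y,z [[-0.0, -0.002, -1.0], [-0.272, -0.962, 0.002], [-0.962, 0.272, -0.0]]
jaw yaw -105.8103382773839 -> want -46 spin(about tool x, down) -59.81033827738389
```

drive_tool(motion=[[0,24,-25,0],[0,24,-25,0],[0,24,-25,0],[0,24,-25,0],[0,24,-25,0],[0,24,-25,0],[0,24,-25,0],[0,24,-25,0],[0,24,-25,0],[0,24,-25,0]])

```text
clock: 0.93
position: [345.6, 300.6, 231.1]
ee_rot: [-0.7, 0.097, 0.701, 0.097]
contact_force: [1.1, 0.5, 0.4]
gripper_width: 84.9
```

drive_tool(motion=[[0,24,-25,0],[0,24,-25,0],[0,24,-25,0],[0,24,-25,0],[0,25,-22,0],[0,0,0,-7],[0,0,0,-7],[0,0,0,-7],[0,0,0,-7],[0,0,0,-7]])

```text
clock: 1.77
position: [429.5, 152.3, 230.9]
ee_rot: [-0.697, -0.12, 0.697, -0.12]
contact_force: [-0.2, -0.2, -0.2]
gripper_width: 85.5
```

drive_tool(motion=[[0,0,0,-7],[0,0,0,-7],[0,0,0,-7],[0,0,0,-4],[0,0,0,0],[0,0,0,0]])

```text
clock: 2.27
position: [429.6, 152.6, 231.0]
ee_rot: [-0.655, -0.265, 0.656, -0.265]
contact_force: [0.1, -0.6, -0.2]
gripper_width: 85.2
```

```bash
python3 - <<'E'
from h import *
st=arm.read_state();print(st["clock"],st["position"],st["joints"].round(2))
cv2.imwrite("pics/w1.png",arm.get_image("wrist")[:,:,::-1])
plan([430,152,230],-46,st)
print(proj("wrist",[[430.6,151.5,136],[457.6,181,94]],st))
E
```

```text
2.2667 [429.58196162 152.56486848 231.0352466 ] [ 0.7   0.09 -0.39 -0.   -1.09  1.64]
tool delta [1.  0.7 0.1] axes x,y,z [[-0.001, -0.0, -1.0], [0.696, -0.718, -0.0], [-0.718, -0.696, 0.001]]
jaw yaw -45.92395566087077 -> want -46 spin(about tool x, down) 0.07604433912922559
[[276.05893273 212.06153011]
 [272.91717344 150.26054686]]
```

View pics/w1.png

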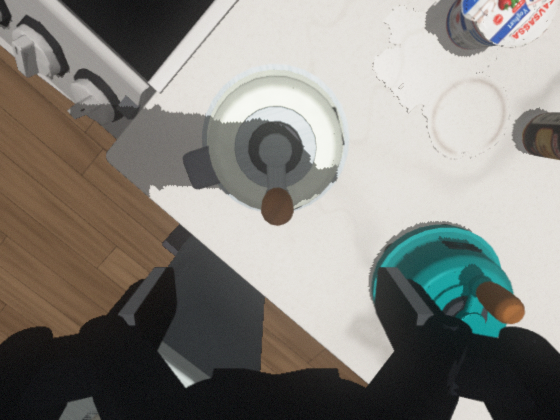

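The wrist view shows the knob top near (277,207) and the hub near (274,148), against predictions of (276,212) and (273,150). They agree to about 2 mm, and the turquoise mill is clear of the fingers.

drive_tool(motion=[[30,0,0,0],[30,0,0,0],[25,0,0,0],[20,0,0,0],[15,0,0,0],[8,0,0,0],[0,0,0,0]], grip=50)

```text
clock: 2.9
position: [428.9, 152.0, 101.7]
ee_rot: [-0.654, -0.265, 0.657, -0.266]
contact_force: [0.0, 0.5, 0.6]
gripper_width: 49.8
```

```bash
python3 - <<'E'
from h import *
st=arm.read_state();print(st["clock"],st["position"],st["contact_force"].round(1),st["gripper_width"])
im=arm.get_image("wrist")[:,:,::-1];cv2.imwrite("pics/w2.png",im[120:420,100:480])
print(proj("wrist",[[430.6,151.5,136],[457.6,181,94]],st))
E
```

```text
2.9 [428.8599823  151.99347629 101.71084913] [0.  0.5 0.6] 49.83715658833638
[[277.64550595 312.15414102]
 [271.74442106 180.57493634]]
```

View pics/w2.png

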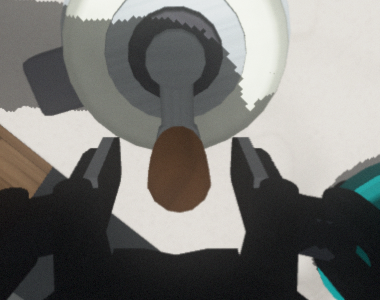

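The knob sits between the fingers, about 1 mm to the +y side (crop 180, against a finger mid-point of 176). I'll nudge over and close.

drive_tool(motion=[[0,1,-1.5,0],[0,0,0,0],[0,0,0,0],[0,0,0,0],[0,0,0,0],[0,0,0,0],[0,0,0,0]], grip=10)

```text
clock: 3.53
position: [432.4, 153.6, 104.4]
ee_rot: [0.656, 0.266, -0.654, 0.266]
contact_force: [-0.8, 0.3, 5.8]
gripper_width: 22.5
```

```bash
python3 - <<'E'
from h import *
st=arm.read_state();print(st["clock"],st["position"],st["contact_force"].round(1),st["gripper_width"])
im=arm.get_image("top")[:,:,::-1]
im2=arm.get_image("wrist")[:,:,::-1]
cv2.imwrite("pics/g1.png",np.hstack([cv2.resize(im[225:320,185:280],(380,380)),cv2.resize(im2[120:420,100:480],(380,300))[:, :].copy() if 0 else cv2.copyMakeBorder(im2[120:420,100:480],0,80,0,0,0)]))
E
```

```text
3.5333 [432.39199309 153.60436288 104.36518364] [-0.8  0.3  5.8] 22.53311375124041
```

View pics/g1.png

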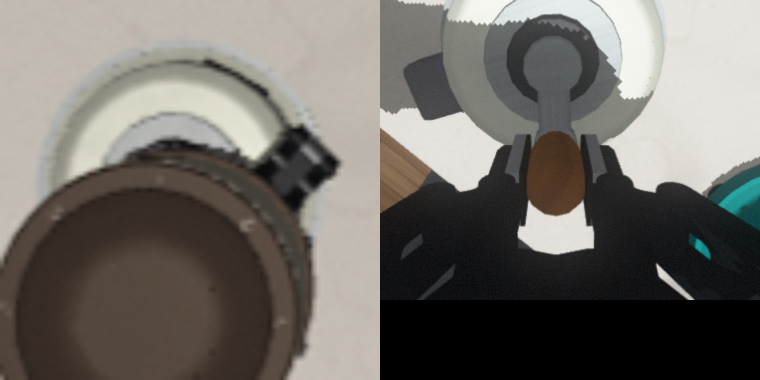

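Gripped (opening 22.5 mm); the arm is compliant, and a small lift force shows. Now a helper that prints circle rows and reads tangential force.

```bash
cat > c.py <<'E'
from h import *
import json,sys
# psi: crank angle from tool z toward tool y (deg, anticlockwise +); start 3.4
def rows(a,b,step,r=40):
    n=max(1,round(abs(b-a)/step)); p=np.radians(np.linspace(a,b,n+1))
    q=np.round(r*np.c_[np.sin(p),np.cos(p)],1);d=np.diff(q,axis=0)
    R_=[[0,round(y,1),round(z,1),0] for y,z in d]
    for i in range(0,n,10): print(f"{a+(b-a)*min(i+10,n)/n:.1f}",json.dumps(R_[i:i+10]))
def rep(psi,P0=(432.4,153.6),psi0=3.4,pr=1):
    st=arm.read_state();M=R.from_quat(st["ee_rot"]).as_matrix()
    f=(M.T@st["contact_force"]); p=np.radians(psi)
    C=np.array(P0)-40*(M[:2,1]*np.sin(np.radians(psi0))+M[:2,2]*np.cos(np.radians(psi0)))
    d=M[:2].T@(st["position"][:2]-C)
    print(round(st["clock"],2),"psi meas",np.degrees(np.arctan2(d[1],d[2])).round(1),"r",np.hypot(d[1],d[2]).round(1),
     "z",st["position"][2].round(1),"Fx",f[0].round(1),"Ftan(ccw+)",(f[1]*np.cos(p)-f[2]*np.sin(p)).round(1),"Frad(out+)",(f[1]*np.sin(p)+f[2]*np.cos(p)).round(1),"w",st["gripper_width"].round(1))
E
python3 -c "
from c import *
rep(3.4);rows(3.4,-26.6,5);rows(-26.6,-218,2)"
```

```text
Traceback (most recent call last):
  File "c.py", line 15, in rep
    "z",st["position"][2].round(1),"Fx",f[0].round(1),"Ftan(ccw+)",(f[1]*np.cos(p)-f[2]*np.sin(p)).round(1),"Frad(out+)",(f[1]*np.sin(p)+f[2]*np.cos(p)).round(1),"w",st["gripper_width"].round(1))
                                                                                                                                                                      ^^^^^^^^^^^^^^^^^^^^^^^^^
AttributeError: 'float' object has no attribute 'round'
```

```bash
sed -i 's/st\["gripper_width"\].round(1)/round(st["gripper_width"],1)/' c.py
python3 -c "
from c import *
rep(3.4);rows(3.4,-26.6,5);rows(-26.6,-218,2)"
```

```text
3.63 psi meas 3.4 r 40.0 z 104.4 Fx -6.9 Ftan(ccw+) -1.3 Frad(out+) -0.1 w 22.4
-26.6 [[0, -3.5, 0.1, 0], [0, -3.5, -0.3, 0], [0, -3.4, -0.5, 0], [0, -3.4, -0.9, 0], [0, -3.3, -1.1, 0], [0, -3.2, -1.4, 0]]
-46.5 [[0, -1.2, -0.7, 0], [0, -1.3, -0.7, 0], [0, -1.1, -0.7, 0], [0, -1.2, -0.8, 0], [0, -1.1, -0.8, 0], [0, -1.1, -0.8, 0], [0, -1.1, -0.9, 0], [0, -1.0, -0.9, 0], [0, -1.1, -1.0, 0], [0, -0.9, -1.0, 0]]
-66.5 [[0, -1.0, -1.0, 0], [0, -0.9, -1.1, 0], [0, -0.8, -1.1, 0], [0, -0.9, -1.1, 0], [0, -0.8, -1.1, 0], [0, -0.7, -1.2, 0], [0, -0.7, -1.2, 0], [0, -0.7, -1.2, 0], [0, -0.6, -1.3, 0], [0, -0.6, -1.2, 0]]
-86.4 [[0, -0.5, -1.3, 0], [0, -0.5, -1.3, 0], [0, -0.4, -1.3, 0], [0, -0.4, -1.4, 0], [0, -0.4, -1.3, 0], [0, -0.3, -1.4, 0], [0, -0.2, -1.4, 0], [0, -0.3, -1.3, 0], [0, -0.1, -1.4, 0], [0, -0.1, -1.4, 0]]
-106.3 [[0, -0.1, -1.4, 0], [0, 0.0, -1.4, 0], [0, 0.0, -1.4, 0], [0, 0.1, -1.4, 0], [0, 0.1, -1.3, 0], [0, 0.2, -1.4, 0], [0, 0.3, -1.4, 0], [0, 0.2, -1.4, 0], [0, 0.3, -1.3, 0], [0, 0.4, -1.4, 0]]
-126.3 [[0, 0.4, -1.3, 0], [0, 0.5, -1.3, 0], [0, 0.5, -1.3, 0], [0, 0.6, 
[... 317 characters left out ...]
 0]]
-166.2 [[0, 1.1, -0.8, 0], [0, 1.2, -0.7, 0], [0, 1.2, -0.7, 0], [0, 1.3, -0.6, 0], [0, 1.3, -0.6, 0], [0, 1.2, -0.5, 0], [0, 1.3, -0.5, 0], [0, 1.4, -0.5, 0], [0, 1.3, -0.4, 0], [0, 1.3, -0.3, 0]]
-186.1 [[0, 1.4, -0.3, 0], [0, 1.4, -0.3, 0], [0, 1.3, -0.2, 0], [0, 1.4, -0.2, 0], [0, 1.4, -0.1, 0], [0, 1.4, -0.1, 0], [0, 1.4, 0.0, 0], [0, 1.4, 0.0, 0], [0, 1.4, 0.1, 0], [0, 1.4, 0.1, 0]]
-206.0 [[0, 1.3, 0.2, 0], [0, 1.4, 0.2, 0], [0, 1.4, 0.3, 0], [0, 1.3, 0.3, 0], [0, 1.4, 0.4, 0], [0, 1.3, 0.4, 0], [0, 1.3, 0.4, 0], [0, 1.3, 0.5, 0], [0, 1.3, 0.6, 0], [0, 1.3, 0.6, 0]]
-218.0 [[0, 1.2, 0.6, 0], [0, 1.2, 0.7, 0], [0, 1.2, 0.7, 0], [0, 1.2, 0.7, 0], [0, 1.1, 0.8, 0], [0, 1.1, 0.9, 0]]
```

First the guaranteed-free 30°, in the same call relieving the lift force a little.

drive_tool(motion=[[-2,0,0,0],[0,-3.5,0.1,0],[0,-3.5,-0.3,0],[0,-3.4,-0.5,0],[0,-3.4,-0.9,0],[0,-3.3,-1.1,0],[0,-3.2,-1.4,0],[0,0,0,0]])

```text
clock: 4.3
position: [421.7, 171.2, 105.0]
ee_rot: [0.656, 0.266, -0.654, 0.266]
contact_force: [6.6, -0.6, -6.9]
gripper_width: 22.7
```

```bash
python3 -c "
from c import *
rep(-26.6)"
```

```text
4.3 psi meas -26.7 r 39.5 z 105.0 Fx 6.9 Ftan(ccw+) 2.5 Frad(out+) -6.1 w 22.7
```

```bash
python3 -c "
from c import *
for a in range(30):
  s=-28.3-6*a; rows(s,s-6,2)"
```

```text
-34.3 [[0, -1.2, -0.7, 0], [0, -1.2, -0.7, 0], [0, -1.1, -0.8, 0]]
-40.3 [[0, -1.2, -0.8, 0], [0, -1.1, -0.8, 0], [0, -1.1, -0.9, 0]]
-46.3 [[0, -1.0, -0.9, 0], [0, -1.0, -1.0, 0], [0, -1.0, -1.0, 0]]
-52.3 [[0, -1.0, -1.0, 0], [0, -0.9, -1.0, 0], [0, -0.8, -1.1, 0]]
-58.3 [[0, -0.9, -1.2, 0], [0, -0.8, -1.1, 0], [0, -0.7, -1.2, 0]]
-64.3 [[0, -0.7, -1.2, 0], [0, -0.7, -1.2, 0], [0, -0.6, -1.3, 0]]
-70.3 [[0, -0.6, -1.2, 0], [0, -0.6, -1.3, 0], [0, -0.5, -1.3, 0]]
-76.3 [[0, -0.4, -1.3, 0], [0, -0.4, -1.4, 0], [0, -0.4, -1.3, 0]]
-82.3 [[0, -0.3, -1.4, 0], [0, -0.2, -1.4, 0], [0, -0.2, -1.3, 0]]
-88.3 [[0, -0.2, -1.4, 0], [0, -0.1, -1.4, 0], [0, -0.1, -1.4, 0]]
-94.3 [[0, 0.0, -1.4, 0], [0, 0.0, -1.4, 0], [0, 0.1, -1.4, 0]]
-100.3 [[0, 0.1, -1.4, 0], [0, 0.2, -1.4, 0], [0, 0.2, -1.4, 0]]
-106.3 [[0, 0.3, -1.3, 0], [0, 0.3, -1.4, 0], [0, 0.4, -1.3, 0]]
-112.3 [[0, 0.4, -1.4, 0], [0, 0.5, -1.3, 0], [0, 0.5, -1.3, 0]]
-118.3 [[0, 0.5, -1.3, 0], [0, 0.6, -1.2, 0], [0, 0.7, -1.3, 0]]
-124.3 [[0, 0.7, -1.2, 0], [0, 0.7, -1.2, 0], [0, 0.8, -1.1, 0]]
-130.3 [[0, 0.8, -1.2, 0], [0, 0.8, -1.1,
[... 153 characters left out ...]

-148.3 [[0, 1.2, -0.9, 0], [0, 1.1, -0.8, 0], [0, 1.2, -0.7, 0]]
-154.3 [[0, 1.2, -0.7, 0], [0, 1.2, -0.7, 0], [0, 1.3, -0.6, 0]]
-160.3 [[0, 1.2, -0.6, 0], [0, 1.3, -0.6, 0], [0, 1.3, -0.5, 0]]
-166.3 [[0, 1.3, -0.4, 0], [0, 1.4, -0.4, 0], [0, 1.3, -0.4, 0]]
-172.3 [[0, 1.4, -0.3, 0], [0, 1.4, -0.2, 0], [0, 1.3, -0.2, 0]]
-178.3 [[0, 1.4, -0.2, 0], [0, 1.4, -0.1, 0], [0, 1.4, -0.1, 0]]
-184.3 [[0, 1.4, 0.0, 0], [0, 1.4, 0.0, 0], [0, 1.4, 0.1, 0]]
-190.3 [[0, 1.4, 0.1, 0], [0, 1.4, 0.2, 0], [0, 1.4, 0.2, 0]]
-196.3 [[0, 1.3, 0.3, 0], [0, 1.4, 0.3, 0], [0, 1.3, 0.4, 0]]
-202.3 [[0, 1.4, 0.4, 0], [0, 1.3, 0.5, 0], [0, 1.3, 0.5, 0]]
-208.3 [[0, 1.3, 0.5, 0], [0, 1.2, 0.6, 0], [0, 1.3, 0.7, 0]]
```

drive_tool(motion=[[0.5,0.3,-0.5,0],[0.5,0,0,0],[0,0,0,0]])

```text
clock: 4.55
position: [421.7, 171.1, 104.7]
ee_rot: [0.656, 0.266, -0.654, 0.266]
contact_force: [3.3, 1.5, -0.9]
gripper_width: 22.4
```

```bash
python3 -c "
from c import *
rep(-28.3)"
```

```text
4.55 psi meas -26.5 r 39.5 z 104.7 Fx 0.9 Ftan(ccw+) -0.5 Frad(out+) -3.6 w 22.4
```

drive_tool(motion=[[0,-1.0,-1.2,0],[0,-1.2,-0.7,0],[0,-1.1,-0.8,0],[0,0,0,0]])

```text
clock: 4.88
position: [420.8, 174.5, 104.6]
ee_rot: [0.655, 0.266, -0.655, 0.266]
contact_force: [3.3, -2.1, 1.6]
gripper_width: 22.7
```

```bash
python3 -c "
from c import *
rep(-35)"
```

```text
4.88 psi meas -31.6 r 39.5 z 104.6 Fx -1.6 Ftan(ccw+) 2.6 Frad(out+) -2.9 w 22.7
```

drive_tool(motion=[[0,-1.1,-1.1,0],[0,-1.0,-1.1,0],[0,-1.1,-0.9,0],[0,0,0,0]])

```text
clock: 5.22
position: [420.1, 178.9, 104.5]
ee_rot: [-0.655, -0.266, 0.656, -0.266]
contact_force: [1.3, -4.4, 5.2]
gripper_width: 22.5
```

```bash
python3 -c "
from c import *
rep(-41)"
```

```text
5.22 psi meas -38.0 r 39.4 z 104.5 Fx -5.2 Ftan(ccw+) 4.5 Frad(out+) -1.0 w 22.5
```

drive_tool(motion=[[-0.4,-1.0,-0.9,0],[0,-1.0,-1.0,0],[0,-1.0,-1.0,0],[0,0,0,0]])

```text
clock: 5.55
position: [420.0, 183.3, 104.6]
ee_rot: [-0.655, -0.266, 0.656, -0.266]
contact_force: [1.1, -3.4, 4.8]
gripper_width: 22.8
```

```bash
python3 -c "
from c import *
rep(-46)"
```

```text
5.55 psi meas -44.5 r 39.3 z 104.6 Fx -4.8 Ftan(ccw+) 3.4 Frad(out+) -1.2 w 22.8
```

drive_tool(motion=[[-0.4,-1.0,-1.0,0],[0,-0.9,-1.0,0],[0,-0.8,-1.1,0],[0,0,0,0]])

```text
clock: 5.88
position: [420.4, 187.4, 104.7]
ee_rot: [-0.655, -0.266, 0.656, -0.266]
contact_force: [1.9, -3.9, 1.3]
gripper_width: 22.2
```

```bash
python3 -c "
from c import *
rep(-52)"
```

```text
5.88 psi meas -50.5 r 39.2 z 104.7 Fx -1.3 Ftan(ccw+) 3.6 Frad(out+) -2.4 w 22.2
```

drive_tool(motion=[[0,-0.7,-1.3,0],[0,-0.7,-1.2,0],[0,-0.7,-1.2,0],[0,0,0,0]])

```text
clock: 6.22
position: [421.3, 191.5, 104.8]
ee_rot: [-0.654, -0.266, 0.656, -0.266]
contact_force: [-2.9, -1.7, 2.6]
gripper_width: 22.0
```

```bash
python3 -c "
from c import *
rep(-58)"
```

```text
6.22 psi meas -56.5 r 39.0 z 104.8 Fx -2.6 Ftan(ccw+) 2.4 Frad(out+) 2.4 w 22.0
```

drive_tool(motion=[[0,-0.8,-1.1,0],[0,-0.7,-1.2,0],[0,-0.6,-1.3,0],[0,0,0,0]])

```text
clock: 6.55
position: [422.6, 195.7, 104.8]
ee_rot: [-0.655, -0.266, 0.656, -0.266]
contact_force: [-4.8, -2.0, 2.3]
gripper_width: 22.6
```

```bash
python3 -c "
from c import *
rep(-64)"
```

```text
6.55 psi meas -63.1 r 38.9 z 104.8 Fx -2.3 Ftan(ccw+) 3.5 Frad(out+) 3.8 w 22.6
```

```bash
python3 - <<'E'
from scipy.optimize import least_squares
import numpy as np
P=np.array([(432.4,153.6),(421.7,171.2),(420.8,174.5),(420.1,178.9),(420.0,183.3),(420.4,187.4),(421.3,191.5),(422.6,195.7)])
print(least_squares(lambda c:np.hypot(*(P-c).T)-40,[458,181]))
E
```

```text
message: `gtol` termination condition is satisfied.
     success: True
      status: 1
         fun: [-1.261e-01 -2.767e-02  6.908e-02  1.497e-01  1.208e-01
                3.711e-02 -1.108e-01 -1.619e-01]
           x: [ 4.601e+02  1.823e+02]
        cost: 0.049149172047870546
         jac: [[ 6.949e-01  7.191e-01]
               [ 9.609e-01  2.770e-01]
               ...
               [ 9.729e-01 -2.313e-01]
               [ 9.415e-01 -3.370e-01]]
        grad: [-3.260e-10 -5.194e-10]
  optimality: 5.193575222661728e-10
 active_mask: [ 0.000e+00  0.000e+00]
        nfev: 5
        njev: 5
```

drive_tool(motion=[[0,-0.9,-1.1,0],[0,-0.8,-1.2,0],[0,-0.5,-1.3,0],[0,0,0,0]])

```text
clock: 6.88
position: [424.2, 200.0, 104.9]
ee_rot: [-0.655, -0.266, 0.655, -0.266]
contact_force: [-2.8, -2.8, 0.7]
gripper_width: 22.2
```

```bash
python3 -c "
from c import *
rep(-70)"
```

```text
6.88 psi meas -69.8 r 39.0 z 104.9 Fx -0.7 Ftan(ccw+) 3.7 Frad(out+) 1.4 w 22.2
```

```bash
sed -i 's/^    C=.*/    C=np.array([460.1,182.3])/' c.py
```

drive_tool(motion=[[0,-0.5,-1.3,0],[0,-0.4,-1.4,0],[0,-0.4,-1.3,0],[0,0,0,0]])

```text
clock: 7.22
position: [426.3, 203.7, 104.9]
ee_rot: [-0.655, -0.266, 0.655, -0.266]
contact_force: [-1.7, -2.2, -0.6]
gripper_width: 22.2
```

```bash
python3 -c "
from c import *
rep(-76.3)"
```

```text
7.22 psi meas -76.5 r 40.0 z 104.9 Fx 0.6 Ftan(ccw+) 2.8 Frad(out+) 0.3 w 22.2
```

Smooth (about 3–4 N drag). Continuing.

drive_tool(motion=[[0,-0.3,-1.4,0],[0,-0.2,-1.4,0],[0,-0.2,-1.3,0],[0,0,0,0]])

```text
clock: 7.55
position: [428.7, 207.1, 105.0]
ee_rot: [-0.655, -0.266, 0.655, -0.266]
contact_force: [-3.9, -2.3, -2.2]
gripper_width: 22.6
```

```bash
python3 -c "
from c import *
rep(-82.3)"
```

```text
7.55 psi meas -82.5 r 40.0 z 105.0 Fx 2.2 Ftan(ccw+) 4.2 Frad(out+) 1.6 w 22.6
```

drive_tool(motion=[[0.3,-0.3,-1.4,0],[0,-0.2,-1.4,0],[0,-0.1,-1.4,0],[0,0,0,0]])

```text
clock: 7.88
position: [431.6, 210.6, 104.9]
ee_rot: [0.655, 0.266, -0.655, 0.266]
contact_force: [-3.0, -2.0, -0.6]
gripper_width: 22.7
```

```bash
python3 -c "
from c import *
rep(-88.3)"
```

```text
7.88 psi meas -89.0 r 40.1 z 104.9 Fx 0.6 Ftan(ccw+) 3.6 Frad(out+) 0.8 w 22.7
```

drive_tool(motion=[[0,0,-1.4,0],[0,0,-1.4,0],[0,0.1,-1.4,0],[0,0,0,0]])

```text
clock: 8.22
position: [434.7, 213.4, 104.9]
ee_rot: [0.655, 0.266, -0.655, 0.266]
contact_force: [-3.2, -1.2, 0.5]
gripper_width: 22.4
```

```bash
python3 -c "
from c import *
rep(-94.3)"
```

```text
8.22 psi meas -94.9 r 40.2 z 104.9 Fx -0.5 Ftan(ccw+) 3.2 Frad(out+) 1.1 w 22.4
```

drive_tool(motion=[[0,0,-1.4,0],[0,0.1,-1.4,0],[0,0.2,-1.4,0],[0,0,0,0]])

```text
clock: 8.55
position: [437.9, 216.0, 104.8]
ee_rot: [0.655, 0.266, -0.655, 0.266]
contact_force: [-1.9, -2.2, -0.4]
gripper_width: 22.8
```

```bash
python3 -c "
from c import *
rep(-100.3)"
```

```text
8.55 psi meas -100.8 r 40.3 z 104.8 Fx 0.4 Ftan(ccw+) 2.7 Frad(out+) -0.8 w 22.8
```

drive_tool(motion=[[0,0.3,-1.3,0],[0,0.3,-1.4,0],[0,0.4,-1.3,0],[0,0,0,0]])

```text
clock: 8.88
position: [441.4, 218.1, 104.8]
ee_rot: [0.655, 0.266, -0.655, 0.266]
contact_force: [-3.6, -1.8, -0.0]
gripper_width: 22.6
```

```bash
python3 -c "
from c import *
rep(-106.3)"
```

```text
8.88 psi meas -106.7 r 40.4 z 104.8 Fx 0.0 Ftan(ccw+) 4.0 Frad(out+) 0.1 w 22.6
```

drive_tool(motion=[[0,0.4,-1.4,0],[0,0.5,-1.3,0],[0,0.5,-1.3,0],[0,0,0,0]])

```text
clock: 9.22
position: [445.3, 219.9, 104.8]
ee_rot: [0.655, 0.266, -0.655, 0.266]
contact_force: [-3.4, -1.0, -0.4]
gripper_width: 22.3
```

```bash
python3 -c "
from c import *
rep(-112.3)"
```

```text
9.22 psi meas -112.7 r 40.4 z 104.8 Fx 0.4 Ftan(ccw+) 3.5 Frad(out+) 0.3 w 22.3
```

drive_tool(motion=[[0,0.5,-1.3,0],[0,0.6,-1.2,0],[0,0.7,-1.3,0],[0,0,0,0]])

```text
clock: 9.55
position: [449.3, 221.2, 104.8]
ee_rot: [0.655, 0.266, -0.655, 0.266]
contact_force: [-3.4, -1.4, -1.1]
gripper_width: 22.5
```

```bash
python3 -c "
from c import *
rep(-118.3)"
```

```text
9.55 psi meas -118.7 r 40.4 z 104.8 Fx 1.1 Ftan(ccw+) 3.7 Frad(out+) -0.4 w 22.5
```

drive_tool(motion=[[0,0.7,-1.2,0],[0,0.7,-1.2,0],[0,0.8,-1.1,0],[0,0,0,0]])

```text
clock: 9.88
position: [453.4, 222.1, 104.9]
ee_rot: [0.655, 0.266, -0.655, 0.266]
contact_force: [-3.8, -1.1, -0.9]
gripper_width: 22.6
```

```bash
python3 -c "
from c import *
rep(-124.3)"
```

```text
9.88 psi meas -124.6 r 40.4 z 104.9 Fx 0.9 Ftan(ccw+) 3.9 Frad(out+) -0.4 w 22.6
```

drive_tool(motion=[[0,0.8,-1.2,0],[0,0.8,-1.1,0],[0,0.9,-1.1,0],[0,0,0,0]])

```text
clock: 10.22
position: [457.6, 222.7, 104.9]
ee_rot: [0.655, 0.266, -0.655, 0.266]
contact_force: [-3.2, 0.5, -1.1]
gripper_width: 22.8
```

```bash
python3 -c "
from c import *
rep(-130.3)"
```

```text
10.22 psi meas -130.6 r 40.5 z 104.9 Fx 1.1 Ftan(ccw+) 3.2 Frad(out+) 0.7 w 22.8
```

drive_tool(motion=[[0,0.9,-1.0,0],[0,1.0,-1.0,0],[0,1.0,-1.0,0],[0,0,0,0]])

```text
clock: 10.55
position: [461.8, 222.7, 104.9]
ee_rot: [0.655, 0.266, -0.655, 0.266]
contact_force: [-2.8, 1.4, -0.8]
gripper_width: 22.3
```

```bash
python3 -c "
from c import *
rep(-136.3)"
```

```text
10.55 psi meas -136.6 r 40.4 z 104.9 Fx 0.8 Ftan(ccw+) 2.9 Frad(out+) 1.3 w 22.3
```

drive_tool(motion=[[0,1.0,-1.0,0],[0,1.0,-0.9,0],[0,1.1,-0.8,0],[0,0,0,0]])

```text
clock: 10.88
position: [465.9, 222.3, 104.9]
ee_rot: [0.655, 0.266, -0.655, 0.266]
contact_force: [-2.8, 2.7, -1.4]
gripper_width: 22.7
```

```bash
python3 -c "
from c import *
rep(-142.3)"
```

```text
10.88 psi meas -142.4 r 40.4 z 104.9 Fx 1.4 Ftan(ccw+) 3.1 Frad(out+) 2.3 w 22.7
```

drive_tool(motion=[[0,1.0,-1.1,0],[0,1.1,-0.8,0],[0,1.2,-0.7,0],[0,0,0,0]])

```text
clock: 11.22
position: [470.0, 221.5, 104.9]
ee_rot: [0.655, 0.266, -0.655, 0.266]
contact_force: [-2.6, 0.3, 0.1]
gripper_width: 22.6
```

```bash
python3 -c "
from c import *
rep(-148.3)"
```

```text
11.22 psi meas -148.3 r 40.5 z 104.9 Fx -0.1 Ftan(ccw+) 2.6 Frad(out+) -0.3 w 22.6
```

drive_tool(motion=[[0,1.2,-0.7,0],[0,1.2,-0.7,0],[0,1.3,-0.6,0],[0,0,0,0]])

```text
clock: 11.55
position: [474.0, 220.3, 104.9]
ee_rot: [0.655, 0.266, -0.655, 0.266]
contact_force: [-2.2, 1.1, -0.1]
gripper_width: 22.5
```

```bash
python3 -c "
from c import *
rep(-154.3)"
```

```text
11.55 psi meas -154.3 r 40.4 z 104.9 Fx 0.1 Ftan(ccw+) 2.5 Frad(out+) 0.3 w 22.5
```

drive_tool(motion=[[0,1.2,-0.6,0],[0,1.3,-0.6,0],[0,1.3,-0.5,0],[0,0,0,0]])

```text
clock: 11.88
position: [477.8, 218.7, 104.9]
ee_rot: [0.655, 0.266, -0.655, 0.266]
contact_force: [-2.0, 2.1, -1.0]
gripper_width: 22.7
```

```bash
python3 -c "
from c import *
rep(-160.3)"
```

```text
11.88 psi meas -160.2 r 40.5 z 104.9 Fx 1.0 Ftan(ccw+) 2.7 Frad(out+) 1.0 w 22.7
```

drive_tool(motion=[[0,1.3,-0.4,0],[0,1.4,-0.4,0],[0,1.3,-0.4,0],[0,0,0,0]])

```text
clock: 12.22
position: [481.4, 216.7, 104.8]
ee_rot: [0.655, 0.266, -0.655, 0.266]
contact_force: [-2.3, 2.6, 1.1]
gripper_width: 22.1
```

```bash
python3 -c "
from c import *
rep(-166.3)"
```

```text
12.22 psi meas -166.0 r 40.4 z 104.8 Fx -1.1 Ftan(ccw+) 3.3 Frad(out+) 0.9 w 22.1
```

drive_tool(motion=[[0,1.4,-0.4,0],[0,1.4,-0.3,0],[0,1.3,-0.2,0],[0,0,0,0]])

```text
clock: 12.55
position: [484.9, 214.3, 104.9]
ee_rot: [0.655, 0.266, -0.655, 0.266]
contact_force: [-2.3, 2.0, -0.4]
gripper_width: 22.7
```

```bash
python3 -c "
from c import *
rep(-172.3)"
```

```text
12.55 psi meas -172.0 r 40.5 z 104.9 Fx 0.4 Ftan(ccw+) 3.0 Frad(out+) 0.1 w 22.7
```

drive_tool(motion=[[0,1.4,-0.2,0],[0,1.4,-0.1,0],[0,1.4,-0.1,0],[0,0,0,0]])

```text
clock: 12.88
position: [488.1, 211.5, 104.8]
ee_rot: [0.655, 0.266, -0.655, 0.266]
contact_force: [-2.9, 1.4, -0.3]
gripper_width: 22.5
```

```bash
python3 -c "
from c import *
rep(-178.3)"
```

```text
12.88 psi meas -177.9 r 40.4 z 104.8 Fx 0.3 Ftan(ccw+) 3.0 Frad(out+) -1.0 w 22.5
```

drive_tool(motion=[[0,1.4,0,0],[0,1.4,0,0],[0,1.4,0.1,0],[0,0,0,0]])

```text
clock: 13.22
position: [490.9, 208.4, 104.8]
ee_rot: [0.655, 0.266, -0.655, 0.266]
contact_force: [-2.0, 2.7, -0.9]
gripper_width: 22.6
```

```bash
python3 -c "
from c import *
rep(-184.3)"
```

```text
13.22 psi meas 176.1 r 40.4 z 104.8 Fx 0.9 Ftan(ccw+) 3.4 Frad(out+) 0.2 w 22.6
```

drive_tool(motion=[[0,1.4,0.1,0],[0,1.4,0.2,0],[0,1.4,0.2,0],[0,0,0,0]])

```text
clock: 13.55
position: [493.5, 205.1, 104.9]
ee_rot: [0.655, 0.266, -0.655, 0.266]
contact_force: [-2.9, 2.8, -0.5]
gripper_width: 22.4
```

```bash
python3 -c "
from c import *
rep(-190.3)"
```

```text
13.55 psi meas 170.1 r 40.4 z 104.9 Fx 0.5 Ftan(ccw+) 3.9 Frad(out+) -0.8 w 22.4
```

drive_tool(motion=[[0,1.3,0.3,0],[0,1.4,0.3,0],[0,1.3,0.4,0],[0,0,0,0]])

```text
clock: 13.88
position: [495.6, 201.5, 104.9]
ee_rot: [0.655, 0.266, -0.655, 0.266]
contact_force: [-1.3, 2.8, -0.7]
gripper_width: 22.9
```

```bash
python3 -c "
from c import *
rep(-196.3)"
```

```text
13.88 psi meas 164.3 r 40.3 z 104.9 Fx 0.7 Ftan(ccw+) 3.0 Frad(out+) 0.1 w 22.9
```

drive_tool(motion=[[0,1.4,0.4,0],[0,1.3,0.5,0],[0,1.3,0.5,0],[0,0,0,0]])

```text
clock: 14.22
position: [497.4, 197.7, 104.9]
ee_rot: [0.655, 0.266, -0.655, 0.266]
contact_force: [-1.9, 3.0, -0.7]
gripper_width: 22.6
```

```bash
python3 -c "
from c import *
rep(-202.3)"
```

```text
14.22 psi meas 158.2 r 40.3 z 104.9 Fx 0.7 Ftan(ccw+) 3.5 Frad(out+) -0.6 w 22.6
```

drive_tool(motion=[[0,1.3,0.5,0],[0,1.2,0.6,0],[0,1.3,0.7,0],[0,0,0,0]])

```text
clock: 14.55
position: [498.7, 193.7, 104.9]
ee_rot: [0.655, 0.266, -0.655, 0.266]
contact_force: [-1.5, 1.9, -0.4]
gripper_width: 22.5
```

```bash
python3 -c "
from c import *
rep(-208.3)
rows(-208.3,-226,2)"
```

```text
14.55 psi meas 152.2 r 40.3 z 104.9 Fx 0.4 Ftan(ccw+) 2.3 Frad(out+) -1.0 w 22.5
-226.0 [[0, 1.2, 0.7, 0], [0, 1.1, 0.7, 0], [0, 1.2, 0.7, 0], [0, 1.1, 0.8, 0], [0, 1.1, 0.8, 0], [0, 1.1, 0.9, 0], [0, 1.0, 0.9, 0], [0, 1.0, 0.9, 0], [0, 1.0, 1.0, 0]]
```

drive_tool(motion=[[0,1.2,0.7,0],[0,1.1,0.7,0],[0,1.2,0.7,0],[0,0,0,0]])

```text
clock: 14.88
position: [499.4, 191.4, 104.9]
ee_rot: [0.656, 0.267, -0.655, 0.265]
contact_force: [-4.4, 9.1, 0.7]
gripper_width: 22.8
```

```bash
python3 -c "
from c import *
rep(-214.3)"
```

```text
14.88 psi meas 148.9 r 40.3 z 104.9 Fx -0.7 Ftan(ccw+) 9.7 Frad(out+) -2.7 w 22.8
```

Force has risen and the position lags the command, so this is probably the burrs. A slight further press should confirm it.

drive_tool(motion=[[0,0.6,0.4,0],[0,0.5,0.4,0],[0,0,0,0]])

```text
clock: 15.13
position: [499.4, 191.2, 104.9]
ee_rot: [0.656, 0.267, -0.654, 0.264]
contact_force: [-6.6, 12.3, -0.3]
gripper_width: 22.5
```

```bash
python3 -c "
from c import *
rep(-214.3)"
```

```text
15.13 psi meas 148.5 r 40.3 z 104.9 Fx 0.3 Ftan(ccw+) 13.3 Frad(out+) -4.4 w 22.5
```

Touch confirmed: force went from 3.5 to 13 N with no further motion, at ψ ≈ −211.2°, TCP ≈ (499.4, 191.3). Now to open by 1080°.

```bash
python3 -c "
from c import *
rows(-216,864,10)"
```

```text
-116.0 [[0, -6.0, -3.6, 0], [0, -6.5, -2.5, 0], [0, -6.8, -1.3, 0], [0, -7.0, -0.1, 0], [0, -6.9, 1.1, 0], [0, -6.6, 2.3, 0], [0, -6.1, 3.3, 0], [0, -5.4, 4.4, 0], [0, -4.6, 5.3, 0], [0, -3.6, 6.0, 0]]
-16.0 [[0, -2.5, 6.5, 0], [0, -1.3, 6.8, 0], [0, -0.1, 7.0, 0], [0, 1.1, 6.9, 0], [0, 2.3, 6.6, 0], [0, 3.3, 6.1, 0], [0, 4.4, 5.4, 0], [0, 5.3, 4.6, 0], [0, 6.0, 3.6, 0], [0, 6.5, 2.5, 0]]
84.0 [[0, 6.8, 1.3, 0], [0, 7.0, 0.1, 0], [0, 6.9, -1.1, 0], [0, 6.6, -2.3, 0], [0, 6.1, -3.3, 0], [0, 5.4, -4.4, 0], [0, 4.6, -5.3, 0], [0, 3.6, -6.0, 0], [0, 2.5, -6.5, 0], [0, 1.3, -6.8, 0]]
184.0 [[0, 0.1, -7.0, 0], [0, -1.1, -6.9, 0], [0, -2.3, -6.6, 0], [0, -3.3, -6.1, 0], [0, -4.4, -5.4, 0], [0, -5.3, -4.6, 0], [0, -6.0, -3.6, 0], [0, -6.5, -2.5, 0], [0, -6.8, -1.3, 0], [0, -7.0, -0.1, 0]]
284.0 [[0, -6.9, 1.1, 0], [0, -6.6, 2.3, 0], [0, -6.1, 3.3, 0], [0, -5.4, 4.4, 0], [0, -4.6, 5.3, 0], [0, -3.6, 6.0, 0], [0, -2.5, 6.5, 0], [0, -1.3, 6.8, 0], [0, -0.1, 7.0, 0], [0, 1.1, 6.9, 0]]
384.0 [[0, 2.3, 6.6, 0], [0, 3.3, 6.1, 0], [0, 4.4, 5.4, 0], [0, 5.3, 4.6, 0], [0, 6.0, 3.6, 0], [0, 6.5, 2.5, 0
[... 328 characters left out ...]
-6.0, -3.6, 0], [0, -6.5, -2.5, 0], [0, -6.8, -1.3, 0], [0, -7.0, -0.1, 0], [0, -6.9, 1.1, 0], [0, -6.6, 2.3, 0], [0, -6.1, 3.3, 0], [0, -5.4, 4.4, 0]]
684.0 [[0, -4.6, 5.3, 0], [0, -3.6, 6.0, 0], [0, -2.5, 6.5, 0], [0, -1.3, 6.8, 0], [0, -0.1, 7.0, 0], [0, 1.1, 6.9, 0], [0, 2.3, 6.6, 0], [0, 3.3, 6.1, 0], [0, 4.4, 5.4, 0], [0, 5.3, 4.6, 0]]
784.0 [[0, 6.0, 3.6, 0], [0, 6.5, 2.5, 0], [0, 6.8, 1.3, 0], [0, 7.0, 0.1, 0], [0, 6.9, -1.1, 0], [0, 6.6, -2.3, 0], [0, 6.1, -3.3, 0], [0, 5.4, -4.4, 0], [0, 4.6, -5.3, 0], [0, 3.6, -6.0, 0]]
864.0 [[0, 2.5, -6.5, 0], [0, 1.3, -6.8, 0], [0, 0.1, -7.0, 0], [0, -1.1, -6.9, 0], [0, -2.3, -6.6, 0], [0, -3.3, -6.1, 0], [0, -4.4, -5.4, 0], [0, -5.3, -4.6, 0]]
```

drive_tool(motion=[[0,-6.0,-3.6,0],[0,-6.5,-2.5,0],[0,-6.8,-1.3,0],[0,-7.0,-0.1,0],[0,-6.9,1.1,0],[0,-6.6,2.3,0],[0,-6.1,3.3,0],[0,-5.4,4.4,0],[0,-4.6,5.3,0],[0,-3.6,6.0,0]])

```text
clock: 15.97
position: [446.9, 220.7, 104.8]
ee_rot: [0.655, 0.266, -0.655, 0.266]
contact_force: [6.3, -4.6, -4.1]
gripper_width: 22.4
```

```bash
python3 -c "
from c import *
rep(-116)"
```

```text
15.97 psi meas -115.3 r 40.6 z 104.8 Fx 4.1 Ftan(ccw+) -4.6 Frad(out+) -6.3 w 22.4
```

drive_tool(motion=[[0.3,-1.6,6.9,0],[0,-1.3,6.8,0],[0,-0.1,7.0,0],[0,1.1,6.9,0],[0,2.3,6.6,0]])

```text
clock: 16.38
position: [422.9, 197.2, 104.8]
ee_rot: [0.656, 0.267, -0.655, 0.266]
contact_force: [2.2, 2.9, -1.6]
gripper_width: 22.7
```

```bash
python3 -c "
from c import *
rep(-66)"
```

```text
16.38 psi meas -66.0 r 40.1 z 104.8 Fx 1.6 Ftan(ccw+) -3.5 Frad(out+) -1.0 w 22.7
```

Good. Continuing.

drive_tool(motion=[[0,3.3,6.1,0],[0,4.4,5.4,0],[0,5.3,4.6,0],[0,6.0,3.6,0],[0,6.5,2.5,0],[0,6.8,1.3,0],[0,7.0,0.1,0]])

```text
clock: 16.97
position: [434.1, 151.9, 104.6]
ee_rot: [0.656, 0.266, -0.655, 0.265]
contact_force: [0.9, 7.0, -0.9]
gripper_width: 22.6
```

```bash
python3 -c "
from c import *
rep(4)"
```

```text
16.97 psi meas 5.3 r 40.1 z 104.6 Fx 0.9 Ftan(ccw+) -4.0 Frad(out+) -5.8 w 22.6
```

drive_tool(motion=[[0,6.9,-2.0,0],[0,6.6,-2.3,0],[0,6.1,-3.3,0],[0,5.4,-4.4,0],[0,4.6,-5.3,0],[0,3.6,-6.0,0],[0,2.5,-6.5,0],[0,1.3,-6.8,0]])

```text
clock: 17.63
position: [483.0, 149.1, 104.2]
ee_rot: [-0.653, -0.265, 0.658, -0.265]
contact_force: [-7.3, 2.3, 6.8]
gripper_width: 22.4
```

```bash
python3 -c "
from c import *
rep(84)"
```

```text
17.63 psi meas 80.5 r 40.3 z 104.2 Fx -6.8 Ftan(ccw+) -4.4 Frad(out+) -6.3 w 22.4
```

drive_tool(motion=[[-0.8,-1.1,-7.1,0],[0,-1.1,-6.9,0],[0,-2.3,-6.6,0],[0,-3.3,-6.1,0],[0,-4.4,-5.4,0],[0,-5.3,-4.6,0],[0,-6.0,-3.6,0]])

```text
clock: 18.22
position: [498.6, 193.5, 104.9]
ee_rot: [-0.654, -0.265, 0.656, -0.267]
contact_force: [3.6, -3.4, 0.0]
gripper_width: 22.4
```

```bash
python3 -c "
from c import *
rep(154)"
```

```text
18.22 psi meas 152.1 r 40.0 z 104.9 Fx -0.0 Ftan(ccw+) -4.4 Frad(out+) 2.3 w 22.4
```

One turn open. Second turn.

drive_tool(motion=[[0,-6.3,-2.8,0],[0,-6.8,-1.3,0],[0,-7.0,-0.1,0],[0,-6.9,1.1,0],[0,-6.6,2.3,0],[0,-6.1,3.3,0],[0,-5.4,4.4,0],[0,-4.6,5.3,0],[0,-3.6,6.0,0],[0,-2.5,6.5,0]])

```text
clock: 19.05
position: [440.6, 217.9, 104.9]
ee_rot: [-0.655, -0.266, 0.656, -0.266]
contact_force: [7.3, -3.4, -4.6]
gripper_width: 22.4
```

```bash
python3 -c "
from c import *
rep(254)"
```

```text
19.05 psi meas -105.5 r 40.6 z 104.9 Fx 4.6 Ftan(ccw+) -4.9 Frad(out+) -6.5 w 22.4
```

drive_tool(motion=[[0.3,-0.4,7.0,0],[0,-0.1,7.0,0],[0,1.1,6.9,0],[0,2.3,6.6,0],[0,3.3,6.1,0],[0,4.4,5.4,0],[0,5.5,4.4,0],[0,6.2,3.4,0],[0,6.5,2.3,0],[0,6.8,1.3,0]])

```text
clock: 19.88
position: [429.7, 156.8, 104.8]
ee_rot: [-0.654, -0.266, 0.656, -0.266]
contact_force: [-2.4, 3.9, -0.8]
gripper_width: 22.5
```

```bash
python3 -c "
from c import *
rep(354)"
```

```text
19.88 psi meas -4.1 r 39.7 z 104.8 Fx 0.8 Ftan(ccw+) -4.6 Frad(out+) -0.6 w 22.5
```

drive_tool(motion=[[0,7.0,0.1,0],[0,6.9,-1.1,0],[0,6.6,-2.4,0],[0,6.0,-3.5,0],[0,5.2,-4.6,0],[0,4.4,-5.4,0],[0,3.4,-6.1,0],[0,2.3,-6.5,0],[0,1.1,-6.8,0],[0,0,-7.0,0]])

```text
clock: 20.72
position: [491.2, 157.0, 104.7]
ee_rot: [-0.654, -0.266, 0.656, -0.266]
contact_force: [-4.9, -1.2, 1.9]
gripper_width: 22.3
```

```bash
python3 -c "
from c import *
rep(454)"
```

```text
20.72 psi meas 96.7 r 40.1 z 104.7 Fx -1.9 Ftan(ccw+) -4.2 Frad(out+) -2.8 w 22.3
```

drive_tool(motion=[[0,-1.4,-6.9,0],[0,-2.4,-6.6,0],[0,-3.3,-6.1,0],[0,-4.4,-5.4,0],[0,-5.3,-4.6,0],[0,-6.0,-3.6,0],[0,-6.5,-2.5,0],[0,-6.8,-1.3,0],[0,-7.0,0,0],[0,-6.9,1.2,0]])

```text
clock: 21.55
position: [481.7, 217.2, 104.5]
ee_rot: [-0.654, -0.265, 0.656, -0.267]
contact_force: [-0.8, -9.6, -0.3]
gripper_width: 22.4
```

```bash
python3 -c "
from c import *
rep(554)"
```

```text
21.55 psi meas -166.1 r 41.0 z 104.5 Fx 0.3 Ftan(ccw+) -4.4 Frad(out+) -8.6 w 22.4
```

drive_tool(motion=[[0,-6.4,3.1,0],[0,-5.9,3.9,0],[0,-5.4,4.4,0],[0,-4.4,5.4,0],[0,-3.4,6.1,0],[0,-2.3,6.5,0],[0,-1.3,6.8,0],[0,-0.1,7.0,0],[0,1.1,6.9,0],[0,2.3,6.6,0]])

```text
clock: 22.38
position: [424.3, 199.5, 105.2]
ee_rot: [0.657, 0.267, -0.653, 0.265]
contact_force: [-0.9, 4.5, -4.8]
gripper_width: 22.5
```

```bash
python3 -c "
from c import *
rep(654)"
```

```text
22.38 psi meas -69.9 r 39.8 z 105.2 Fx 4.8 Ftan(ccw+) -3.8 Frad(out+) 2.5 w 22.5
```

drive_tool(motion=[[0.4,3.3,6.1,0],[0,4.4,5.4,0],[0,5.3,4.6,0],[0,6.0,3.6,0],[0,6.5,2.5,0],[0,6.8,1.3,0],[0,7.0,0.1,0],[0,6.9,-1.1,0],[0,6.6,-2.4,0],[0,6.0,-3.5,0]])

```text
clock: 23.22
position: [453.1, 143.2, 104.7]
ee_rot: [-0.655, -0.266, 0.655, -0.266]
contact_force: [-4.5, 3.5, 0.3]
gripper_width: 22.5
```

```bash
python3 -c "
from c import *
rep(754)"
```

```text
23.22 psi meas 35.7 r 39.7 z 104.7 Fx -0.3 Ftan(ccw+) -5.1 Frad(out+) -2.5 w 22.5
```

drive_tool(motion=[[0,5.2,-4.6,0],[0,4.4,-5.5,0],[0,3.4,-6.1,0],[0,2.3,-6.6,0],[0,1.0,-6.8,0],[0,-0.1,-7.0,0],[0,-1.2,-6.9,0],[0,-2.3,-6.6,0],[0,-3.3,-6.1,0],[0,0,0,0]])

```text
clock: 24.05
position: [500.1, 177.5, 104.6]
ee_rot: [0.655, 0.266, -0.655, 0.266]
contact_force: [-0.9, -2.0, 2.6]
gripper_width: 22.6
```

```bash
python3 -c "
from c import *
rep(844)"
```

```text
24.05 psi meas 128.9 r 40.3 z 104.6 Fx -2.6 Ftan(ccw+) -2.2 Frad(out+) -0.5 w 22.6
```

drive_tool(motion=[[-0.4,-2.4,-2.5,0],[0,-2.5,-2.4,0],[0,-2.8,-2.1,0],[0,-2.9,-2.0,0],[0,0,0,0],[0,0,0,0]])

```text
clock: 24.55
position: [499.2, 191.0, 105.1]
ee_rot: [0.656, 0.267, -0.654, 0.266]
contact_force: [3.4, -0.6, -2.6]
gripper_width: 22.3
```

```bash
python3 -c "
from c import *
rep(868)"
```

```text
24.55 psi meas 148.3 r 40.0 z 105.1 Fx 2.6 Ftan(ccw+) -1.3 Frad(out+) 3.2 w 22.3
```

drive_tool(motion=[[0,0,0,0],[0,0,0,0],[0,0,0,0],[0,0,0,0],[0,0,0,0]], grip=50)

```text
clock: 24.97
position: [498.3, 190.0, 105.1]
ee_rot: [0.655, 0.266, -0.655, 0.266]
contact_force: [0.7, -0.1, 0.1]
gripper_width: 49.6
```

drive_tool(motion=[[-5,0,0,0],[-15,0,0,0],[-25,0,0,0],[-25,0,0,0],[-25,0,0,0],[-25,0,0,0],[0,-24,32,0],[0,-24,32,0],[0,-24,32,0],[0,0,0,0]])

```text
clock: 25.8
position: [373.3, 171.6, 224.8]
ee_rot: [-0.654, -0.267, 0.656, -0.266]
contact_force: [0.7, -0.4, -0.7]
gripper_width: 49.8
```

```bash
python3 - <<'E'
from h import *
st=arm.read_state();print(st["clock"],st["position"].round(1))
t=arm.get_image("top")[:,:,::-1];t0=cv2.imread("pics/top0.png")
f=lambda i:cv2.resize(i[130:320,185:345],(390,463),interpolation=cv2.INTER_CUBIC)
cv2.imwrite("pics/end.png",np.hstack([f(t0),f(t)]))
P=np.array([460.1,182.3])
print("touch dir world",np.degrees(np.arctan2(191.3-182.3,499.4-460.1)))
E
```

```text
25.8 [373.3 171.6 224.8]
touch dir world 12.898751104164461
```

View pics/end.png

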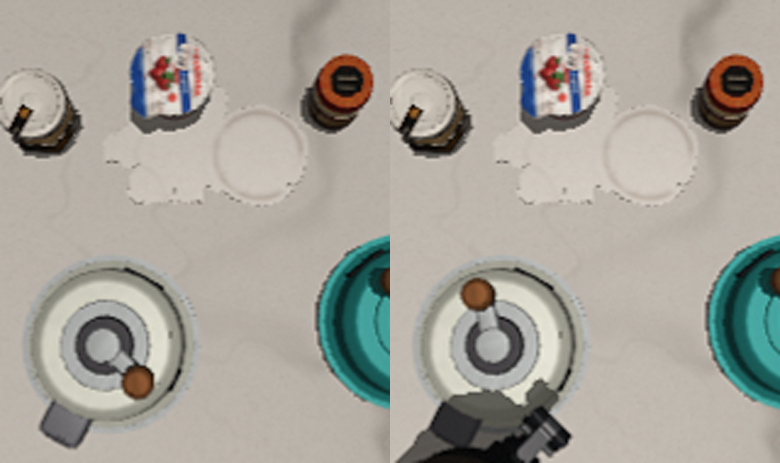

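The mill, jars and tub look unmoved (hub at crop 103,345 before and 492−390=102,345 after). The knob top is now at top pixel (221.1,250.2). I'll check its angle against the touch angle, then hand in.

```bash
python3 - <<'E'
from h import *
h=ray("top",(227.2,271.6),94);k=ray("top",(221.1,250.2),136);d=(k-h)[:2]
a=np.degrees(np.arctan2(d[1],d[0]));print(d,a)
if abs(a-12.9)<8: arm.job_done();print("handed in")
E
```

```text
[39.60823584  6.51943754] 9.346962793260277
the job is handed in; nothing more can be done
handed in
```

I wound the white mill's crank clockwise about 212° until the burrs touched, then opened it anticlockwise by three turns, let go and handed the job in. No verdict was reported.

- **Touch:** the force at the knob rose from about 3.5 N to about 13 N, and the crank moved only about 0.2 mm for 1.4 mm of command. I read this as the burrs touching.
- **Opening:** measured from the arm position, it was 1079.5° at the moment of release, against the 1080° wanted.
- **Camera check:** the top picture, taken after release, puts the crank at 9.3°. The arm's reading of the touch position was 12.9°. That is a disagreement of 3.6°, within pixel error and well inside the 18° allowed.
- **Forces and scene:** the force at the knob reached about 14 N at the touch and about 10 N otherwise at the readings I took. The mill, jars and tub show no visible shift between the before and after pictures.
- **Time:** the robot clock read about 26 s at hand-in.

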